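# Unlock the slide tray and hold the next slide, label up, in the label reader

## Robot

A 6-joint arm with a two-finger parallel gripper is mounted at the origin on a cart in front of the work surface, level with it; the furniture and walls round the work are solid. World frame = base frame: x ahead of the robot, y to its left, z up, the work surface at z = 0. Lengths are in m, angles in rad, forces in N, time in s.
With the tool pointing down it reaches from about 0.325 to 0.85 m from the base axis. Payload 15.5 kg.
Tool frame: the origin (TCP) lies on the mounting face of the last link; the fingertips stand 191 mm ahead of it and the grasp point (between the pads) lies 172 mm ahead of it (bot.grip_point_offset is the distance from the TCP to the grasp point, in m); x points along the fingers, y is the direction in which the jaws open and shut, and the axes are right-handed (so a half turn about x gives the same grasp; the last joint's range is limited). The gripper opens to 91 mm and grips with 3 to 60 N. Pads are 32 mm wide; open, the fingers measure 118 mm over their backs; the gripper's body (76 mm by 178 mm) begins 60 mm behind the grasp point.
Start: joints at [1.032, 0.494, 1.345, -0, 1.302, -0.096], TCP at [0.268, 0.564, 0.405] pointing down, gripper open.
Joint ranges: [-2.91, 2.91], [-0.82, 2.16], [0.22, 2.67], [-1.22, 4.37], [0.12, 2.79], [-3.08, 3.08]. Speed limits (rad/s): [1.89, 1.89, 2.57, 3.01, 3.01, 3.01].

## Interface

Orientations are given as [roll, pitch, yaw] about the fixed x, y, z axes, in that order (R = Rz(yaw) Ry(pitch) Rx(roll)).
In Python, from station import bot, jaws, camera, ticket gives the robot as it stands. The module is installed in compiled form; this text tells all that it offers. Calls block until the motion is done:
- bot.movep(position, orientation): joint-space move of the TCP to a pose.
- bot.line_to(position, attitude=None, feed=0.15, guard=None): straight line of the TCP; attitude=None keeps the orientation; feed is the mean speed in m/s. With guard (N) it stops when the force on the tool has changed by that much, and returns True; else False.
- bot.move_joints(angles): joint-space move.
- jaws.ungrasp() and jaws.grab(squeeze=None): open the fingers fully, or close them until they stop; squeeze is the grip in N (None keeps the last).
- bot.hold(seconds).
- bot.ik(position, orientation): joint angles nearest the present ones, or None.
- bot.read_state(): the state.
- camera(name): name is "scene" or "top" or "wrist"; returns a dict with "img" (420x560x3 uint8, red, green, blue), "z_map" (420x560 float32, m along the optical axis (not along the pixel's ray), 0 where there is no reading), "K" (3x3 intrinsics, pixels), "eye" and "attitude" of the camera in the world. Camera axes: x right, y up, looking along -z (the intrinsics and any distortion apply to the point x, -y, -z); pixel columns grow to the right and rows downward; lengths in m; the calibration is good to about 2 mm. A picture is of the moment at which its call begins.
A pose or a line that the arm cannot do raises bot.Unreachable and nothing moves.
- ticket.finish_job(): hands the job in, once; it reports no verdict.
The state is a dict: "t": time; "qpos": joint angles; "joint_vel": joint speeds; "tau": joint torques, N m; "ee_pos": TCP position; "ee_rot": TCP orientation; "wrist_force": force on the tool from outside, world axes, zero at the start; "moment": the same for the moment, N m; "gripper_width": finger opening in m.
Only numpy, scipy, OpenCV 4.12 (cv2) and the standard library are available. Lean on these libraries where they do the work, as an engineer would, in place of code of your own. Each camera call takes 0.05 s, during which the arm holds its last target.

## Task

Slide the transport lock of the slide tray to its open end stop, away from the reader, then take out the slide lying nearer the label reader. Find its frosted label end by the small notched corner and, label face up, push that end into the reader's mouth fully home against the spring stop bar; finish still holding it there, because the spring pushes a released slide out. Leave the other slide in its place in the tray and do not disturb the other things on the bench.

Things in the scene. Friction and masses are not known exactly. Their poses are not given: they have to be found in the camera images.
- tray_lock (a joint): comb lock, an aluminium bar along the tray's edge nearest the robot; in m, 0 = locked, 0.030 = open end stop, starts at 0 to 0.006; grows as its grip moves along the tray's +y (left, away from the reader). Friction 1.5 N, no spring: it stays where left. Locked, its tabs lie 1.5 mm above one end of each slide; open, they stand beside the slides
- lock_grip (a point): middle of the lock's upright black grip, 18 mm (tray x) x 12 mm (tray y, the sliding direction) x 22 mm high, on the 22 mm wide lock bar; reaches 11 mm above and below this point. Moves with the lock; axes as the tray's. Pinch it from above across its 12 mm or push it
- tray: fixed slide tray, 120 (x) x 172 (y) x 34 mm; origin under its centre, x away from the robot, y left along the row of two places, 80 mm apart. Slides lie along x on narrow pedestals, undersides 20 mm above the bench, base plate 4 mm; pins (24 mm high) and end lips (25 mm) near a slide's ends keep it with 1.5 mm play or more: lift straight up. Beside each slide's middle 44 mm is 30 mm of room
- place_near (a point): middle of a slide lying in the tray's place nearer the reader (tray x +14, y -40, z 22.5 mm); axes as the tray's
- place_far (a point): middle of a slide lying in the tray's place farther from the reader (tray x +14, y +40, z 22.5 mm); axes as the tray's
- slide_a_center (a point): middle of thick clear glass slide a, 76 x 32 x 5 mm, 30 g. One end is its frosted label end: only there is one corner cut out by a square notch, 10 mm along, 8 mm across. Axes: x along the length to the label end, z up from the label face; notch at the +x, +y corner. Either place of the tray, label end towards or away from the lock. Grip it across its width, 24 mm in from the plain end
- slide_b_center (a point): the same for slide b, which looks like slide a; the two lie in the tray with their label ends opposite ways
- slide_a_label (a point): centre of slide a's frosted label field, 28 mm from the slide's middle towards the notched end, half-way up; axes as the slide's
- slide_b_label (a point): the same for slide b
- reader: fixed label reader, white box 108 (x, deep) x 84 (y) mm, front part 57 mm high, camera hood from 42 mm behind the front face 92 mm high; origin under its centre, x into the mouth. The mouth in its front: a lead-in 46 x 16 mm narrows within 9 mm to a channel 35 mm wide, 9 mm high. A key at the channel's left (+y), 17 mm in, fits the slide's notch; it stops a plain end
- mouth (a point): centre of the mouth opening on the reader's front face, 46 mm above the bench; x points into the mouth, y to the left, z up
- label_home (a point): where the centre of the label field is when the slide is fully home, 14 mm behind the front face, at mouth height: the slide's label end is then 24 mm inside the mouth; axes as the mouth's, and the slide's axes must be parallel to them
- stop_bar (a joint): spring stop bar at the back of the mouth, pushed in by the slide's end; in m, 0 = out (17 mm behind the front face), 0.007 = fully home (24 mm); the spring pushes back with 1 N at 0 and 2.8 N at 0.007
- dish: bystander, to be left where it is: petri dish, 93 mm across, 15 mm high, near the bench's front edge to the right; origin under its centre
- marker: bystander, to be left where it is: marker pen, 131 x 11 x 13 mm, lying near the front edge; origin under its centre
- tube_a: bystander, to be left where it is: culture tube, 193 x 20 x 20 mm, lying to the left of the tray; origin under its centre
Things that resemble listed ones, but are neither listed nor needed, are in the scene too. Leave any red look-alike of the part that bears slide_b_center alone.

How it is judged:
On the way, in this order (a step that is already met when the one before it is completed fails the run):
1. the tray lock is slid to its open end stop (value of joint tray_lock above 0.026 m), for 0.2 s.
2. the slide nearer the reader is lifted out of its place in the fingers (((height (world z) of slide_a_center above 0.035 m and contact force between the fingers and slide_a above 0.5 N and distance between slide_b_center and place_far below 0.012 m) or (height (world z) of slide_b_center above 0.035 m and contact force between the fingers and slide_b above 0.5 N and distance between slide_a_center and place_far below 0.012 m))), for 0.2 s.
At the end, for the whole second after the job is handed in: Lock open (within 4 mm of its stop). The slide that lay nearer the reader is held still in the fingers, label up (within 0.15 rad), label field within 6 mm of home, stop bar pushed in over 4.5 of its 7 mm. The other slide lies in the far place (within 12 mm) (value of joint tray_lock above 0.026 m and value of joint stop_bar above 0.0045 m and ((horizontal distance between slide_a_label and label_home below 0.006 m and angle between slide_a_center's own z axis and vertical below 0.15 rad and contact force between the fingers and slide_a above 1 N and linear speed of slide_a below 0.02 m/s and distance between slide_b_center and place_far below 0.012 m) or (horizontal distance between slide_b_label and label_home below 0.006 m and angle between slide_b_center's own z axis and vertical below 0.15 rad and contact force between the fingers and slide_b above 1 N and linear speed of slide_b below 0.02 m/s and distance between slide_a_center and place_far below 0.012 m))); the arm keeps its last pose, push and grip.
It fails at once if the slide farther from the reader is shifted or taken out (distance of each of slide_a_center, slide_b_center from where it was at the start of the episode above 0.015 m).
It fails at once if a bystander is pushed more than 30 mm (distance of any of dish, marker, tube_a from where it was at the start of the episode above 0.03 m).
It also fails if it takes over 51 s, if anything falls off the work surface, if the arm or the gripper's body presses on something with over 40 N, if the wrist force passes 120 N, or if a joint passes its speed limit or range.

## Working session

There is one attempt and no reset: what is moved stays moved. The work goes in short steps, each a Python script; the robot and the scene stay as the last script left them, time stands still between calls to the robot, and variables do not carry over. Pictures are saved under pics/ and viewed, and the job is handed in when it is done.

```bash
mkdir -p pics; ls; cat > h.py <<'E'
import numpy as np, cv2
from station import bot, jaws, camera, ticket
def snap(n,f):
    c=camera(n); cv2.imwrite(f'pics/{f}.png',cv2.cvtColor(c['img'],cv2.COLOR_RGB2BGR)); np.savez(f'pics/{f}.npz',**{k:np.asarray(v) for k,v in c.items()}); return c
E
python3 - <<'E'
from h import *
for n in('scene','top','wrist'):
    c=snap(n,n+'0'); print(n,c.keys(),c['K'],c['eye'],c['attitude'])
print(bot.read_state(),bot.grip_point_offset)
E
```

```text
pics
scene dict_keys(['img', 'z_map', 'K', 'eye', 'attitude']) [[389.87944405   0.         278.97994611]
 [  0.         389.87944405 209.8370449 ]
 [  0.           0.           1.        ]] [ 0.16238441 -0.50638003  0.6548229 ] [ 0.78917206  0.0134988  -0.57375861]
top dict_keys(['img', 'z_map', 'K', 'eye', 'attitude']) [[466.5797779    0.         288.67348997]
 [  0.         466.5797779  208.02827422]
 [  0.           0.           1.        ]] [ 0.43250165 -0.00816977  1.16491255] [ 0.04140186  0.02220807 -1.58378795]
wrist dict_keys(['img', 'z_map', 'K', 'eye', 'attitude']) [[315.93167938   0.         278.0528528 ]
 [  0.         315.93167938 216.45980184]
 [  0.           0.           1.        ]] [0.19601704 0.59843316 0.38437495] [-0.28698003  0.00132772  1.12626823]
{'t': 0.15, 'qpos': array([ 1.03148846e+00,  4.94024084e-01,  1.34593744e+00, -1.72336685e-05,
        1.30252105e+00, -9.54707504e-02]), 'joint_vel': array([-0.00178215, -0.00188632, -0.00260657, -0.00109504, -0.00060317,
       -0.00058712]), 'tau': array([ 1.11817481e-03, -8.79215884e+01, -3.82040727e+01,  7.04107457e-02,
        5.03616314e-02, -4.13464488e-05]), 'ee_pos': array([0.2683098 , 0.5643633 , 0.40430275]), 'ee_rot': array([-1.64760109,  1.56990625, -2.09143364]), 'wrist_force': array([ 0.16148849, -0.08062738,  0.07798278]), 'moment': array([-0.06260367, -0.03210627, -0.02972559]), 'gripper_width': 0.0912135510075457} 0.172
```

View pics/scene0.png

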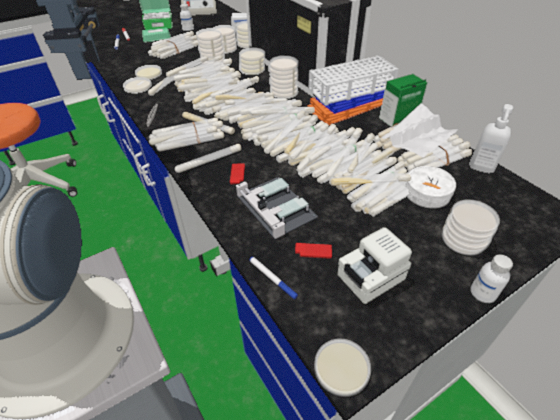

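View pics/top0.png

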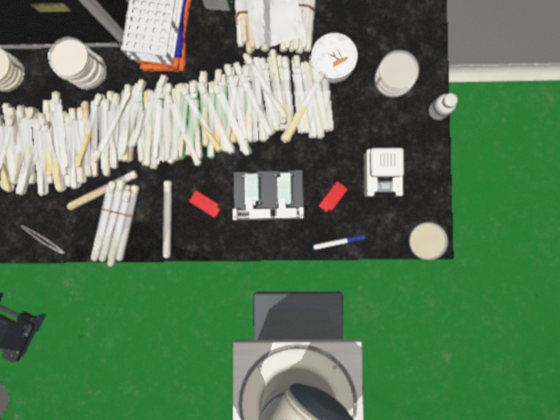

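```bash
python3 - <<'E'
import cv2
a=cv2.imread('pics/top0.png'); cv2.imwrite('pics/topz.png',cv2.resize(a[40:340,130:470],None,fx=2.3,fy=2,interpolation=cv2.INTER_CUBIC))
E
```

```text
(no output)
```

View zoom.

```bash
python3 - <<'E'
import cv2
a=cv2.imread('pics/top0.png'); cv2.imwrite('pics/topz.png',cv2.resize(a[140:230,220:420],None,fx=4,fy=4,interpolation=cv2.INTER_CUBIC))
a=cv2.imread('pics/scene0.png'); cv2.imwrite('pics/scz.png',cv2.resize(a[160:310,225:425],None,fx=4,fy=4,interpolation=cv2.INTER_CUBIC))
E
```

```text
(no output)
```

View pics/topz.png

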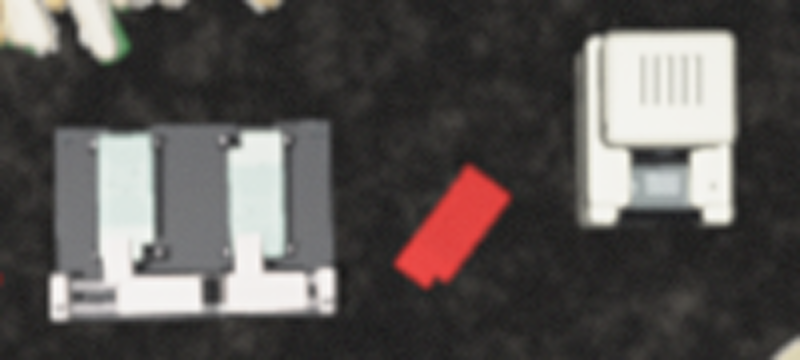

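View pics/scz.png

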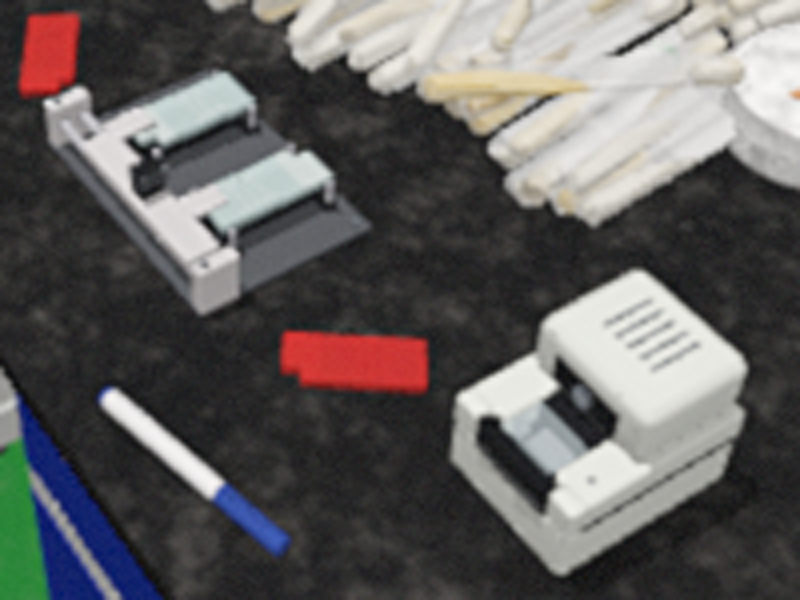

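View pics/wrist0.png

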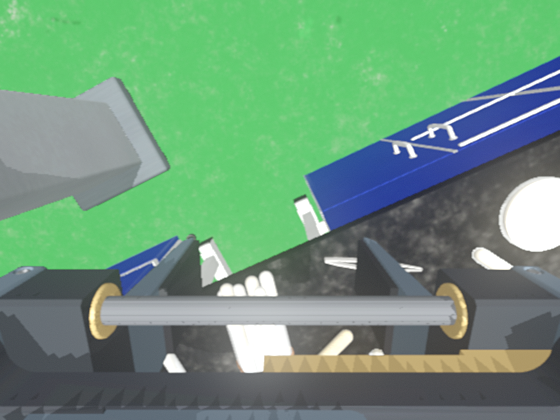

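```bash
cat >> h.py <<'E'
from scipy.spatial.transform import Rotation as Rr
def cloud(c):
    z=np.asarray(c['z_map']).astype(float);K=c['K'];v,u=np.mgrid[0:z.shape[0],0:z.shape[1]]
    p=np.stack([(u-K[0,2])/K[0,0]*z,-(v-K[1,2])/K[1,1]*z,-z],-1)
    return p@Rr.from_euler('xyz',c['attitude']).as_matrix().T+c['eye']
def ray(c,u,v,h):
    K=c['K'];d=np.array([(u-K[0,2])/K[0,0],-(v-K[1,2])/K[1,1],-1.])
    d=Rr.from_euler('xyz',c['attitude']).as_matrix()@d
    return c['eye']+d*(h-c['eye'][2])/d[2]
def proj(c,P):
    K=c['K'];p=(np.asarray(P)-c['eye'])@Rr.from_euler('xyz',c['attitude']).as_matrix()
    return K[0,0]*p[...,0]/-p[...,2]+K[0,2],-K[1,1]*p[...,1]/-p[...,2]+K[1,2]
E
python3 - <<'E'
from h import *
np.set_printoptions(precision=3,suppress=True,linewidth=220)
c=dict(np.load('pics/top0.npz'));P=cloud(c)
print('bench',np.median(P[220:240,260:300,2]))
print('reader z');print((P[174:198:2,362:408:3,2]*1e3).round(0)) 
print('lock z');print((P[202:222:2,230:308:3,2]*1e3).round(0))
im=c['img'].astype(int)
for n,reg in (('tray',(160,225,225,310)),('reader',(140,200,355,410))):
    a,b,l,r=reg
    m=np.zeros(im.shape[:2],bool); m[a:b,l:r]=True
    g=cv2.cvtColor(c['img'],cv2.COLOR_RGB2GRAY)
    if n=='tray':
        m&=(P[...,2]<.02)&(g>60)&(g<120)
    else: m&=(P[...,2]>.03)
    cs,_=cv2.findContours(m.astype(np.uint8),cv2.RETR_EXTERNAL,cv2.CHAIN_APPROX_NONE)
    k=max(cs,key=cv2.contourArea); rr=cv2.minAreaRect(k); print(n,rr,[ray(c,*q,.004 if n=='tray' else .057) for q in cv2.boxPoints(rr)])
    Q=P[m];print(Q.min(0),Q.max(0))
E
```

```text
bench 0.0008915966436686684
reader z
[[ 2. 28. 57. 89. 91. 93. 92. 93. 92. 87. 92. 93. 95. 87. -0.  0.]
 [ 1. 32. 58. 80. 89. 89. 89. 84. 88. 92. 88. 87. 91. 87.  0.  4.]
 [ 2. 31. 60. 56. 57. 56. 60. 56. 80. 58. 59. 59. 55. 59.  2. -1.]
 [ 4. 34. 59. 56. 62. 60. 59. 56. 60. 56. 56. 56. 55. 56.  1. -0.]
 [ 3. 29. 59. 58. 60. 55. 56. 57. 56. 56. 54. 56. 56. 55.  3.  1.]
 [ 4. 30. 58. 58. 55. 55. 54. 54. 53. 55. 55. 58. 61. 57. -0.  1.]
 [-2. 32. 61. 60. 55. 56. 54. 55. 54. 51. 54. 59. 56. 60.  1. -0.]
 [-2. 24. 59. 59. 56. 57. 54. 56. 57. 54. 53. 56. 56. 59. -3.  1.]
 [ 2. 26. 54. 60. 59. 56. 55. 55. 56. 54. 56. 61. 60. 57. -4. -0.]
 [ 3. 29. 55. 57. 48. 54. 53. 56. 50. 50. 54. 55. 59. 59.  5. -1.]
 [ 3. 25. 59. 57. 57. 57. 54. 56. 55. 59. 55. 60. 59. 56.  0.  3.]
 [ 1.  8. 25. 25. 39. 40. 41. 39. 38. 40. 37. 17.  4. -2.  0.  2.]]
lock z
[[   1.    2.    4.    6.    4.   26.   30.   31.   25.   12.   10.   10.    6.    5.   -1.   10.   26.   30.   29.   26.   27.   13.   10.    7.    6.    2.]
 [   2.   -2.    6.    2.    6.   26.   24.   27.   25.   11.   10.    5.    5.    4.    3. 
[... 1068 characters left out ...]
9.   31.   36.   32.   29.    4.    5.    5.    7.    8.    6.    4.    6.    7.    3.    6.    1.   12.    2.]
 [  -3.    3.   10.    2.   -0.   -1.    5.   -2.   -1.    0.    0.    2.    2.   -3.    2.    1.    3.   -0.   -1. 1165.    2.    1.   -0.    2.   -3.    0.]]
tray ((267.0, 189.0), (38.0, 24.0), 90.0) [array([0.577, 0.1  , 0.004]), array([0.576, 0.04 , 0.004]), array([0.481, 0.041, 0.004]), array([0.482, 0.101, 0.004])]
[ 0.441 -0.021 -0.006] [0.586 0.166 0.02 ]
reader ((384.0, 172.0), (48.0, 38.0), 90.0) [array([ 0.619, -0.168,  0.057]), array([ 0.618, -0.258,  0.057]), array([ 0.503, -0.255,  0.057]), array([ 0.505, -0.166,  0.057])]
[ 0.433 -0.254  0.03 ] [ 0.615 -0.008  1.165]
```

```bash
python3 - <<'E'
from h import *
np.set_printoptions(precision=3,suppress=True,linewidth=220)
c=dict(np.load('pics/wrist0.npz'));s=bot.read_state()
R=Rr.from_euler('xyz',s['ee_rot']).as_matrix();print(R)
print('cam in tool',R.T@(c['eye']-s['ee_pos']));Rc=Rr.from_euler('xyz',c['attitude']).as_matrix();print(R.T@Rc)
t=dict(np.load('pics/top0.npz'))
print('grip',ray(t,272.5,213,.0525))
for y in(0,np.pi):
  for p in ([.45,0.03,.4],[.43,.04,.21],[.54,0,.2],[.48,-.21,.22]): print(y,p,bot.ik(p,[0,np.pi/2,y]))
# fine edges
P=cloud(t)
E
```

```text
[[-0.     0.429  0.903]
 [-0.001  0.903 -0.429]
 [-1.    -0.001 -0.   ]]
cam in tool [ 0.02 -0.   -0.08]
[[ 0.     0.283 -0.959]
 [ 1.     0.001  0.001]
 [ 0.001 -0.959 -0.283]]
grip [0.468 0.055 0.052]
0 [0.45, 0.03, 0.4] [-0.066  0.256  1.761 -0.     1.125 -1.637]
0 [0.43, 0.04, 0.21] [-0.046  0.568  2.008 -0.     0.566 -1.616]
0 [0.54, 0, 0.2] [-0.111  0.664  1.746 -0.     0.731 -1.681]
0 [0.48, -0.21, 0.22] [-0.526  0.616  1.776  0.     0.749 -2.097]
3.141592653589793 [0.45, 0.03, 0.4] [-0.066  0.256  1.761 -0.     1.125  1.505]
3.141592653589793 [0.43, 0.04, 0.21] [-0.046  0.568  2.008 -0.     0.566  1.525]
3.141592653589793 [0.54, 0, 0.2] [-0.111  0.664  1.746 -0.     0.731  1.46 ]
3.141592653589793 [0.48, -0.21, 0.22] [-0.526  0.616  1.776 -0.     0.749  1.044]
```

```bash
python3 - <<'E'
from h import *
bot.movep([.55,-.07,.38],[0,np.pi/2,0]); c=snap('wrist','w1'); s=bot.read_state();print(s['t'],s['ee_pos'],c['eye'],c['attitude'])
E
```

```text
2.6667 [ 0.55009175 -0.06939224  0.38001868] [ 0.47006695 -0.06982896  0.3601871 ] [-2.87053440e-01  1.02625409e-04  1.57068616e+00]
```

View pics/w1.png

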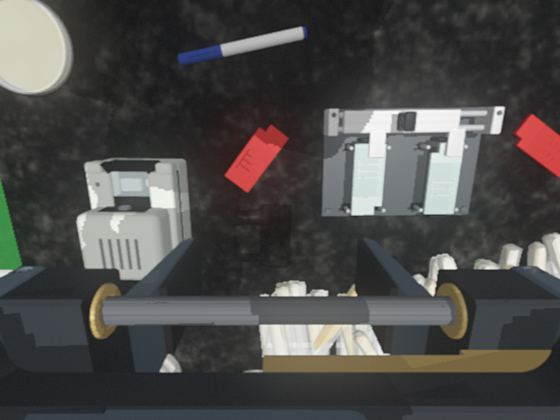

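```bash
python3 - <<'E'
import cv2
a=cv2.imread('pics/w1.png'); cv2.imwrite('pics/w1a.png',cv2.resize(a[95:225,315:515],None,fx=4,fy=4,interpolation=cv2.INTER_CUBIC))
cv2.imwrite('pics/w1b.png',cv2.resize(a[145:285,70:200],None,fx=4,fy=4,interpolation=cv2.INTER_CUBIC))
E
```

```text
(no output)
```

View pics/w1a.png

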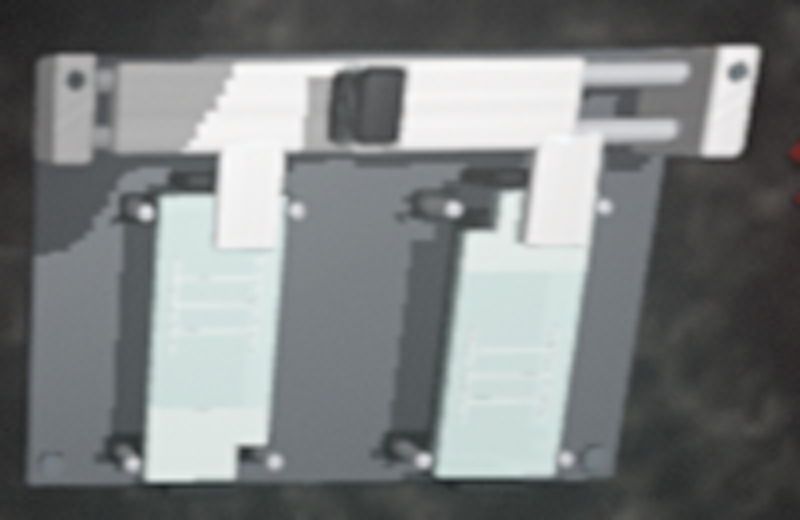

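View pics/w1b.png

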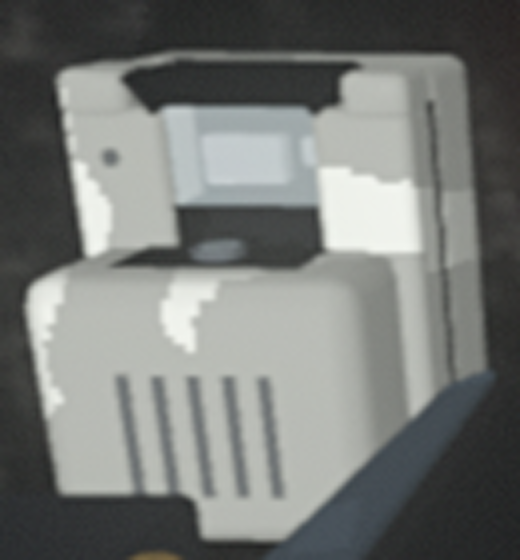

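```bash
python3 - <<'E'
from h import *
np.set_printoptions(precision=4,suppress=True,linewidth=220)
c=dict(np.load('pics/w1.npz'));P=cloud(c)
def q(X,Y,h,o=(315,95)): return ray(c,o[0]+(X+.5)/4-.5,o[1]+(Y+.5)/4-.5,h)
print('grip TL,BR',q(357,67,.0525),q(405,67,.0525),q(404,140,.0525))
for n,a in dict(tl=(158,195),bl=(145,482),br=(237,480),r1=(283,255),r2=(268,440), ftl=(497,190),fbl=(435,478),fbr=(556,478),fr1=(588,250)).items(): print(n,q(*a,.025))
print('tray b',q(27,485,.004),q(615,478,.004), 'bracket',q(38,57,.034),q(760,47,.034))
for n,a in dict(L1=(60,90),L2=(85,250),R1=(409,110),R2=(423,250),F1=(85,66),F2=(375,68),SR=(465,80)).items(): print(n,q(*a,.057,(70,145)))
print('grip z',np.round(P[112:130:3,400:420:2,2]*1e3))
print('reader front z',np.round(P[155:185:2,85:175:6,2]*1e3)); print(np.round(P[155:185:2,85:175:6,0]*1e3))
E
```

```text
grip TL,BR [0.4596 0.0465 0.0525] [0.4596 0.0576 0.0525] [0.4759 0.0593 0.0525]
tl [0.4901 0.0089 0.025 ]
bl [0.5675 0.0106 0.025 ]
br [0.5669 0.0359 0.025 ]
r1 [0.5055 0.0427 0.025 ]
r2 [0.5555 0.0434 0.025 ]
ftl [0.4889 0.0965 0.025 ]
fbl [0.5663 0.0905 0.025 ]
fbr [0.5663 0.1239 0.025 ]
fr1 [0.5042 0.1225 0.025 ]
tray b [ 0.5745 -0.019   0.004 ] [0.5724 0.1533 0.004 ] bracket [ 0.4566 -0.0248  0.034 ] [0.4543 0.1513 0.034 ]
L1 [ 0.5103 -0.2549  0.057 ]
L2 [ 0.5499 -0.2556  0.057 ]
R1 [ 0.5151 -0.1719  0.057 ]
R2 [ 0.5499 -0.1717  0.057 ]
F1 [ 0.5047 -0.248   0.057 ]
F2 [ 0.5051 -0.179   0.057 ]
SR [ 0.508  -0.1578  0.057 ]
grip z [[33. 43. 49. 50. 50. 51. 51. 50. 50. 29.]
 [38. 45. 49. 51. 51. 52. 51. 52. 50. 31.]
 [40. 45. 49. 51. 53. 52. 51. 52. 51. 30.]
 [41. 46. 49. 53. 52. 51. 52. 52. 51. 30.]
 [42. 47. 51. 51. 52. 51. 52. 52. 29. 29.]
 [40. 47. 50. 50. 51. 51. 51. 52. 30. 31.]]
reader front z [[ 0. -0. -0.  0.  1. -0.  0.  0.  1. -0.  1. -0.  1. -0.  0.]
 [ 1.  1.  0. -1.  0.  0.  0.  1.  2.  0.  1.  0.  0. -0.  2.]
 [-1. -1. -0.  1. 19. 20. 21. 20. 19. 18. 17. 17. 17. 15. 1
[... 1231 characters left out ...]
518. 510. 510. 510. 511. 511. 511. 510. 511. 510. 511. 510. 510. 510. 510.]
 [520. 512. 512. 512. 512. 513. 513. 513. 513. 513. 513. 512. 512. 512. 512.]
 [522. 514. 514. 514. 514. 515. 515. 514. 515. 515. 515. 514. 514. 514. 514.]
 [525. 516. 516. 516. 516. 516. 516. 516. 516. 516. 516. 516. 516. 516. 516.]
 [527. 518. 518. 518. 518. 518. 518. 518. 518. 518. 518. 518. 518. 518. 518.]
 [529. 520. 520. 520. 520. 520. 520. 520. 520. 520. 520. 520. 520. 520. 520.]
 [532. 522. 522. 522. 522. 522. 522. 522. 522. 522. 522. 522. 522. 522. 522.]
 [534. 524. 524. 524. 524. 524. 524. 524. 524. 524. 524. 524. 524. 524. 524.]
 [536. 526. 526. 526. 526. 526. 526. 526. 526. 526. 526. 525. 526. 526. 526.]]
```

```bash
python3 - <<'E'
from h import *
o=[0,np.pi/2,.013]
bot.movep([.468,.053,.28],o)
print(bot.line_to([.468,.053,.227],guard=10))
jaws.grab(20); s=bot.read_state();print(s['t'],s['gripper_width'],s['ee_pos'],s['wrist_force'])
g=bot.line_to([.468-.036*.013,.053+.036,.227],feed=.05,guard=8); s=bot.read_state();print(g,s['t'],s['ee_pos'],s['wrist_force'],s['gripper_width'])
E
```

```text
False
5.0917 0.011364217313931087 [0.46800861 0.05302738 0.22699212] [-0.17043231  0.08236031 -0.45810221]
True 5.6667 [0.46762533 0.08174013 0.22700407] [ -0.34128927 -11.45430916   4.87425135] 0.0117679895362779
```

```bash
python3 - <<'E'
from h import *
jaws.ungrasp(); o=[0,np.pi/2,.013]
bot.line_to([.4676,.0817,.27])
bot.movep([.58,.03,.34],o); c=snap('wrist','w2'); print(bot.read_state()['t'])
bot.movep([.57,-.20,.33],[0,np.pi/2,0]); c=snap('wrist','w3'); print(bot.read_state()['t'])
a=cv2.imread('pics/w2.png'); cv2.imwrite('pics/w2a.png',cv2.resize(a[50:250,150:400],None,fx=3,fy=3,interpolation=cv2.INTER_CUBIC))
a=cv2.imread('pics/w3.png'); cv2.imwrite('pics/w3a.png',cv2.resize(a[80:280,180:400],None,fx=3,fy=3,interpolation=cv2.INTER_CUBIC))
E
```

```text
8.0333
9.0
```

View pics/w2a.png

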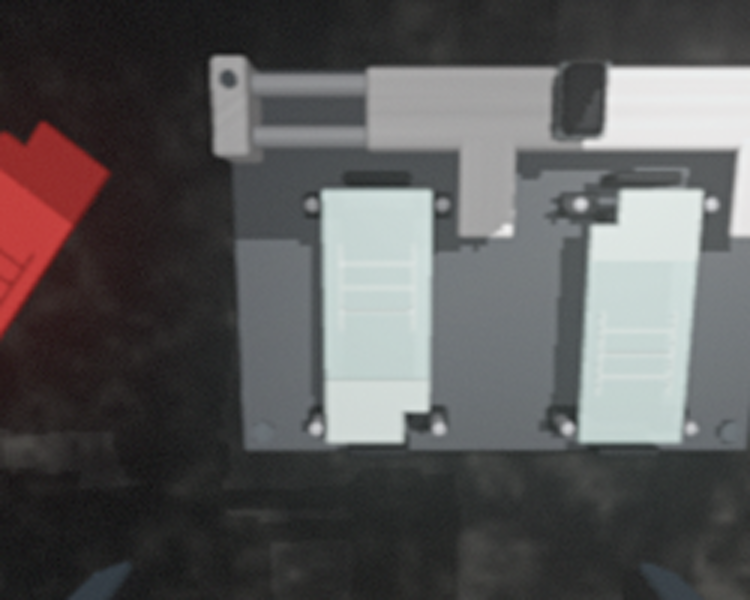

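View pics/w3a.png

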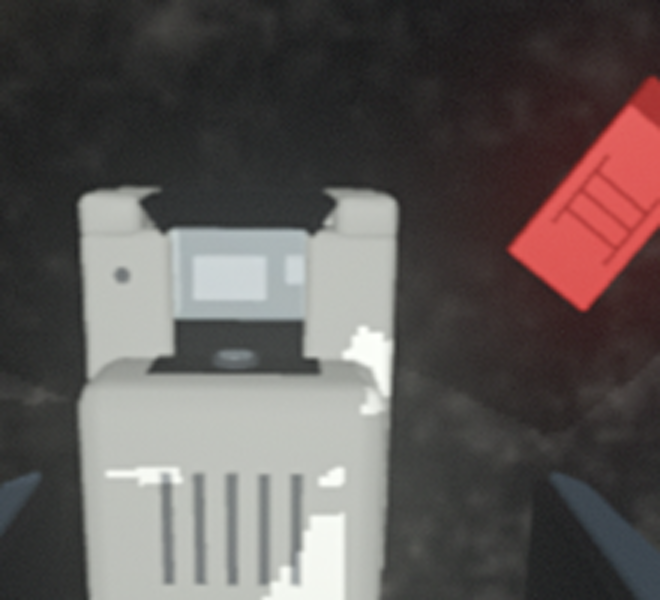

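```bash
python3 - <<'E'
from h import *
np.set_printoptions(precision=4,suppress=True,linewidth=220)
def mk(f,o):
    c=dict(np.load(f'pics/{f}.npz'))
    return c,lambda X,Y,h: ray(c,o[0]+(X+.5)/3-.5,o[1]+(Y+.5)/3-.5,h)
c,q=mk('w2',(150,50))
for n,a in dict(tl=(321,190),tr=(432,190),bl=(327,443),br=(405,443),r2=(431,410),frosted_l=(326,379),frosted_r=(431,379)).items(): print(n,q(*a,.025))
print('tab end',q(487,238,.0285), q(458,200,.0285), q(517,200,.0285),'far',q(582,443,.025), 'grip',q(585,66,.0525),'lockbar left end',q(368,100,.0305),'bracket',q(211,58,.034),q(238,452,.004))
c,q=mk('w3',(180,80))
P=cloud(c)
for n,a in dict(L1=(80,220),L2=(90,370),R1=(398,220),R2=(391,350),F1=(105,190),F2=(370,190),wl=(173,280),wr=(304,280),wl2=(176,350),wr2=(303,350),ll=(155,230),lr=(333,230)).items(): print(n,q(*a,.057))
print(c['eye'])
sub=P[140:150,210:310:4]; print((sub[...,2]*1e3).round()[::2]); print((sub[...,0]*1e3).round()[::2])
E
```

```text
tl [0.4905 0.0095 0.025 ]
tr [0.4901 0.0422 0.025 ]
bl [0.5669 0.0108 0.025 ]
br [0.5666 0.0356 0.025 ]
r2 [0.5559 0.0436 0.025 ]
frosted_l [0.5465 0.0106 0.025 ]
frosted_r [0.5461 0.0434 0.025 ]
tab end [0.5035 0.0587 0.0285] [0.4929 0.0497 0.0285] [0.4927 0.067  0.0285] far [0.566  0.0918 0.025 ] grip [0.4601 0.0797 0.0525] lockbar left end [0.4664 0.0233 0.0305] bracket [ 0.4565 -0.02    0.034 ] [ 0.5753 -0.0208  0.004 ]
L1 [ 0.5123 -0.2555  0.057 ]
L2 [ 0.5529 -0.2554  0.057 ]
R1 [ 0.5123 -0.172   0.057 ]
R2 [ 0.5473 -0.1728  0.057 ]
F1 [ 0.5046 -0.2485  0.057 ]
F2 [ 0.5046 -0.1795  0.057 ]
wl [ 0.5281 -0.2317  0.057 ]
wr [ 0.5281 -0.1966  0.057 ]
wl2 [ 0.5473 -0.2316  0.057 ]
wr2 [ 0.5473 -0.1969  0.057 ]
ll [ 0.5149 -0.2359  0.057 ]
lr [ 0.5149 -0.189   0.057 ]
[ 0.4899 -0.1991  0.31  ]
[[ 1.  0. -1.  0.  1. -0.  0. -1.  1.  1.  0. -1. -1. -0. -0. -1.  1.  0.  0. -0.  2.  0. -0. -0. -0.]
 [ 1.  1. -0. -0.  0.  1. 38.  1.  0. -0.  0.  0. -0. -1. -0.  1. -1. -0.  1.  1.  1. -0. -0. -1.  1.]
 [ 1. 53. 53. 51. 46. 50. 55. 56. 54. 55. 56. 55. 55. 56. 54. 54. 56. 56. 54. 56. 26. 25. 
[... 160 characters left out ...]
. 55. 55. 56. 56. 55. 55. 55. 55. 54. 57. 56. 56. 57. 56.]]
[[505. 505. 505. 505. 505. 505. 505. 505. 505. 505. 505. 505. 505. 505. 505. 505. 505. 505. 505. 505. 505. 505. 505. 505. 505.]
 [507. 507. 507. 507. 507. 507. 505. 507. 507. 507. 507. 507. 507. 507. 507. 507. 507. 507. 507. 507. 507. 507. 507. 507. 507.]
 [509. 506. 506. 506. 506. 506. 505. 505. 506. 505. 505. 506. 506. 505. 506. 506. 505. 505. 506. 505. 507. 507. 506. 506. 506.]
 [507. 507. 507. 507. 507. 507. 507. 507. 507. 507. 507. 507. 507. 507. 507. 507. 507. 507. 507. 507. 507. 507. 507. 507. 507.]
 [508. 508. 508. 508. 509. 508. 509. 509. 509. 509. 509. 509. 509. 509. 509. 509. 509. 509. 509. 509. 508. 509. 509. 508. 509.]]
```

```bash
python3 - <<'E'
from h import *
o=[0,np.pi/2,.016]
bot.movep([.5227,.0264,.26],o)
print(bot.line_to([.5227,.0264,.201],feed=.08,guard=6)); s=bot.read_state();print(s['ee_pos'],s['wrist_force'])
jaws.grab(30); s=bot.read_state();print(s['t'],s['gripper_width'],s['ee_pos'],s['wrist_force'])
E
```

```text
False
[0.52287749 0.02630694 0.20130757] [-0.88356512 -0.63118698  0.97590227]
11.775 0.03156309516072089 [0.52267563 0.02641644 0.20097489] [-0.07716114 -0.55327542 -0.71492593]
```

```bash
python3 - <<'E'
from h import *
bot.line_to([.5227,.0264,.28],feed=.1); bot.hold(.2)
s=bot.read_state();print(s['t'],s['gripper_width'],s['wrist_force'])
c=snap('wrist','w4')
bot.movep([.425,-.2141,.2245],[0,np.pi/2,0]); bot.hold(.2)
s=bot.read_state();print(s['t'],s['gripper_width'],s['ee_pos'],s['wrist_force'])
for n in('wrist','scene','top'): c=snap(n,n+'5')
a=cv2.imread('pics/scene5.png'); cv2.imwrite('pics/s5a.png',cv2.resize(a[170:320,240:440],None,fx=4,fy=4,interpolation=cv2.INTER_CUBIC))
E
```

```text
12.9167 0.03157646268147729 [-0.68668002 -0.08858573 -0.11121454]
14.2 0.030957147753514352 [ 0.42560597 -0.21329686  0.22472412] [-0.33990225  0.32866598  0.1470291 ]
```

View pics/wrist5.png

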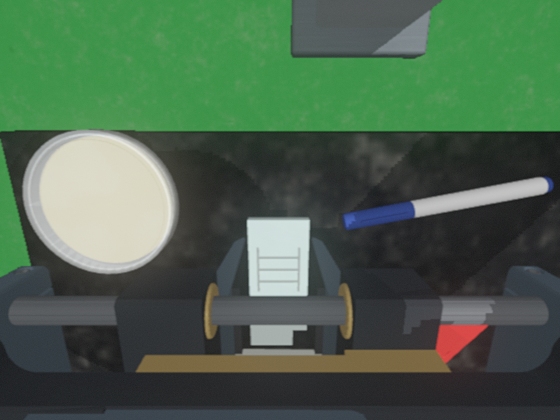

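View pics/s5a.png

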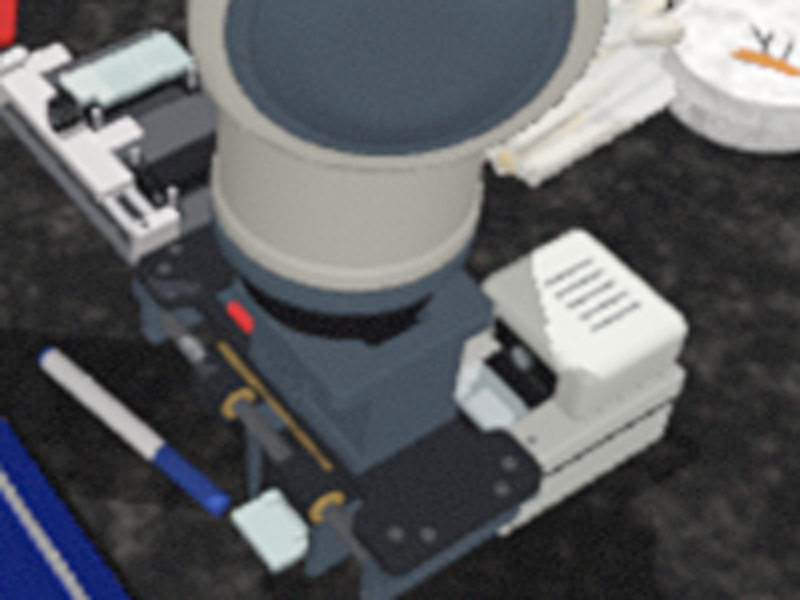

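View pics/w4.png

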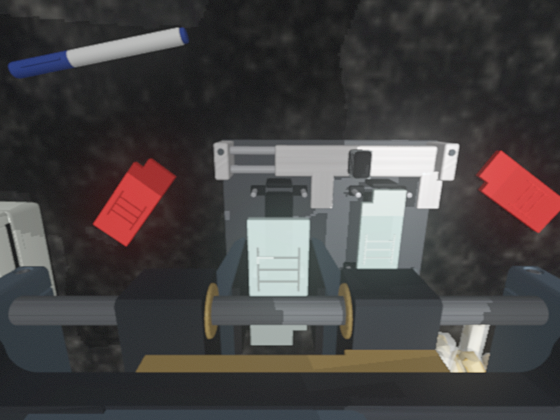

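```bash
python3 - <<'E'
from h import *
np.set_printoptions(precision=4,suppress=True,linewidth=220)
a=cv2.imread('pics/wrist5.png'); cv2.imwrite('pics/w5a.png',cv2.resize(a[205:365,210:350],None,fx=5,fy=3.75,interpolation=cv2.INTER_CUBIC))
c=dict(np.load('pics/wrist5.npz'))
for u,v in((247,218),(309.5,218),(249,290),(308,290),(250,345),(293,346),(307,331)): print(ray(c,u,v,.0485))
print(bot.read_state()['ee_pos'])
E
```

```text
[ 0.3926 -0.2299  0.0485]
[ 0.3926 -0.1976  0.0485]
[ 0.4343 -0.2299  0.0485]
[ 0.4343 -0.1972  0.0485]
[ 0.4704 -0.2302  0.0485]
[ 0.4711 -0.205   0.0485]
[ 0.4608 -0.197   0.0485]
[ 0.4253 -0.2136  0.2246]
```

View pics/w5a.png

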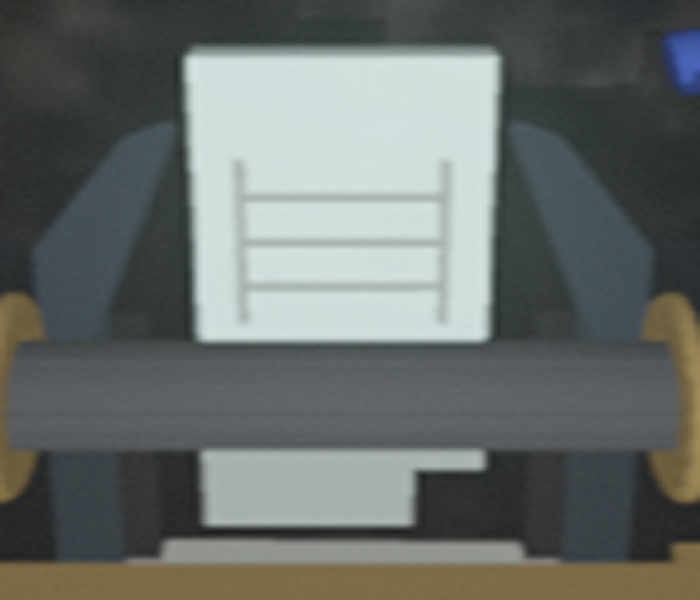

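```bash
python3 - <<'E'
from h import *
np.set_printoptions(precision=4,suppress=True)
def st(): s=bot.read_state();print(round(s['t'],2),s['ee_pos'],s['wrist_force'],round(s['gripper_width'],4))
st()
for x in (.455,.465,.474):
    g=bot.line_to([x,-.2141,.2245],feed=.03,guard=5);bot.hold(.15);print(x,g);st()
    if g:break
E
```

```text
14.35 [ 0.4253 -0.2136  0.2246] [ 0.0375 -0.4162 -0.5488] 0.0318
0.455 False
15.65 [ 0.4549 -0.2141  0.2245] [ 0.5339 -0.2373 -0.0246] 0.0314
0.465 False
16.28 [ 0.4649 -0.2141  0.2245] [ 0.6026 -0.1257 -0.2162] 0.0316
0.474 False
16.88 [ 0.4739 -0.214   0.2245] [-0.5135 -0.3632 -0.3609] 0.0314
```

```bash
python3 - <<'E'
from h import *
np.set_printoptions(precision=4,suppress=True)
def st(): s=bot.read_state();print(round(s['t'],2),s['ee_pos'],s['wrist_force'],round(s['gripper_width'],4))
for x in np.arange(.4755,.490,.0015):
    g=bot.line_to([x,-.2141,.2245],feed=.02,guard=6);bot.hold(.2);print(x.round(4),g);st()
    if g:break
E
```

```text
0.4755 False
17.33 [ 0.4755 -0.2141  0.2245] [ 0.2097 -0.6626  0.4237] 0.0318
0.477 False
17.78 [ 0.477  -0.2141  0.2245] [ 0.108  -0.2318 -0.7198] 0.0316
0.4785 False
18.23 [ 0.4785 -0.2141  0.2245] [0.8606 0.6562 1.019 ] 0.0318
0.48 False
18.68 [ 0.4799 -0.2141  0.2245] [-0.6478  0.5207 -0.2741] 0.031
0.4815 False
19.13 [ 0.4815 -0.2141  0.2245] [-1.4922  0.5895 -0.8901] 0.0321
0.483 False
19.58 [ 0.483  -0.2141  0.2245] [-1.8749 -0.3564  0.0981] 0.0314
0.4845 False
20.03 [ 0.4845 -0.2141  0.2245] [-2.9533  0.2739 -0.7164] 0.0315
0.486 False
20.48 [ 0.486  -0.2141  0.2245] [-3.0741  0.8562 -0.0926] 0.0314
0.4875 False
20.93 [ 0.4868 -0.214   0.2243] [-9.184  -1.2863  2.4132] 0.0314
0.489 False
21.38 [ 0.4875 -0.214   0.2242] [-17.1998  -4.9017   5.0388] 0.0314
```

```bash
python3 - <<'E'
from h import *
np.set_printoptions(precision=4,suppress=True)
def st(): s=bot.read_state();print(round(s['t'],2),s['ee_pos'],s['wrist_force'],round(s['gripper_width'],4))
bot.line_to([.4868,-.2141,.2245],feed=.02);bot.hold(.4);st()
bot.hold(.1);st()
for n in('wrist','scene'): c=snap(n,n+'6')
c=dict(np.load('pics/wrist6.npz'));print(c['eye'])
a=cv2.imread('pics/wrist6.png'); cv2.imwrite('pics/w6a.png',cv2.resize(a[205:365,210:350],None,fx=5,fy=3.75,interpolation=cv2.INTER_CUBIC))
a=cv2.imread('pics/scene6.png'); cv2.imwrite('pics/s6a.png',cv2.resize(a[170:320,240:440],None,fx=4,fy=4,interpolation=cv2.INTER_CUBIC))
E
```

```text
22.04 [ 0.4865 -0.214   0.2243] [-5.6196 -0.4872 -0.6473] 0.0317
22.14 [ 0.4866 -0.214   0.2244] [-6.559  -0.673  -1.2044] 0.0313
[ 0.4065 -0.2144  0.2046]
```

View pics/w6a.png

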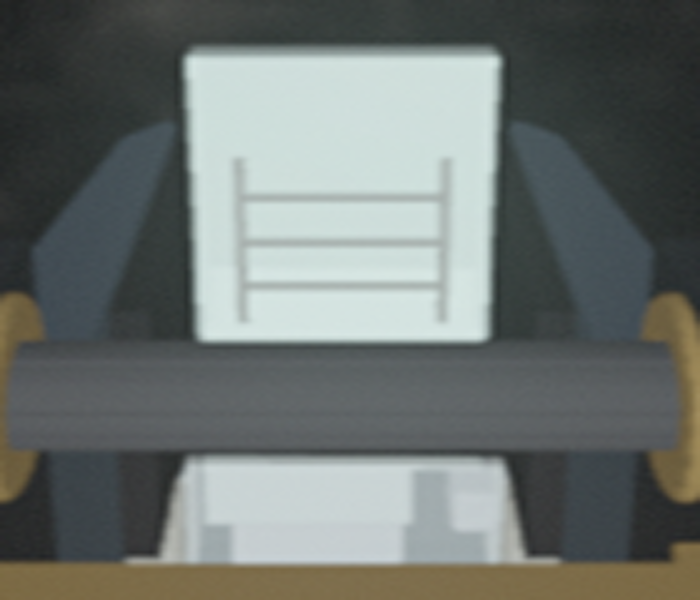

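View pics/s6a.png

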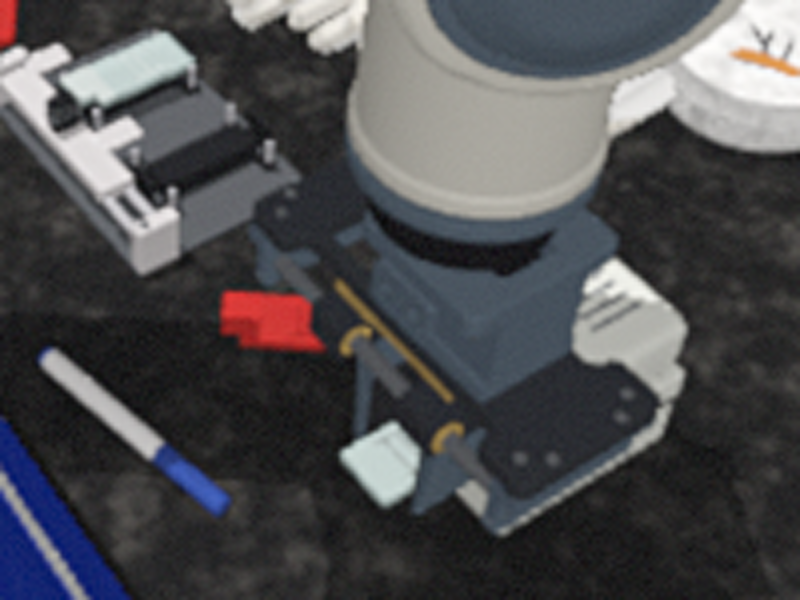

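```bash
python3 - <<'E'
from h import *
ticket.finish_job(); s=bot.read_state();print(s['t'],s['ee_pos'],s['wrist_force'],s['gripper_width'])
E
```

```text
the job is handed in; nothing more can be done
the job is handed in; nothing more can be done
```

I handed the job in at about 22 s of the 51 s allowed, with the label end of the near slide in the reader and the gripper still holding it. The hand-in gives no verdict, so what follows is from my own readings.

- **Lock:** I pinched the lock grip and slid it 28.7 mm, until it stopped hard at about 11 N. The later pictures show the bar at its open end.
- **Slide:** The notch on the near slide was at the far-left corner, so it already pointed the right way. I lifted it straight up and squared it to the reader.
- **Insertion:** The spring came on at TCP x of about 0.480 m and the hard stop at about 0.487 m, which matches the 7 mm stop-bar travel.
- **Overshoot:** My last push step reached about 17 N before I backed off to a steady hold of about 6 N.
- **Last checks:**
  - The wrist picture shows no slip of the slide in the fingers. The gripper width is 31 to 32 mm.
  - The scene picture shows the other slide still in its place, with the marker and the red look-alikes where they were. I did not re-check the dish or the tube at the end.
- **Disagreements:** Picture measurements of the slide came out up to 2 mm long and 1 mm wide. I put the pad's front edge about 4 mm short of the reader's front face at home, so I relied on the force readings for the final depth.

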